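Spread the heaped shortbread along the dish

ROBOT

A 6-joint arm with a two-finger parallel gripper is mounted at the origin on the work surface. World frame = base frame: x ahead of the robot, y to its left, z up, the work surface at z = 0. Lengths are in m, angles in rad, forces in N, time in s.
With the tool pointing down it reaches from about 0.375 to 0.975 m from the base axis. Payload 3.8 kg.
Tool frame: the origin (TCP) lies on the front face of the gripper's body, between the roots of the fingers; the fingertips stand 73 mm ahead of it and the grasp point (between the pads) lies 54 mm ahead of it; z points along the fingers, y is the direction in which the jaws open and shut (so a half turn about z gives the same grasp; the last joint's range is limited). The gripper opens to 85 mm and grips with 20 to 120 N. Pads are 22 mm wide; open, the fingers measure 114 mm over their backs; the gripper's body (76 mm by 85 mm) begins 54 mm behind the grasp point. The pads swing forward as they close: fully open they stand 13 mm farther back than shut.
Start: joints at [-1.147, 0.264, 1.604, -0, 1.274, -0.037], TCP at [0.3, -0.605, 0.304] pointing down, gripper open.
Joint ranges: [-2.63, 2.63], [-0.94, 2.18], [0.31, 2.57], [-1.31, 4.45], [0, 2.66], [-2.55, 2.55]. Speed limits (rad/s): [2.57, 2.57, 3.14, 3.14, 3.14, 3.14].

INTERFACE

Orientations are given as a unit quaternion [x, y, z, w].
In Python, from rig import manip, cams, nets gives the robot as it stands.
- The arm moves only by the tool step_arm, never from a script. Its argument "moves" is a list that holds one entry, the list of rows, each a list of 7 numbers: the opening, from 0 (shut) to 1 (fully open), then the shift along the tool's x, y, z in cm, then the turn, a rotation vector about the tool's x, y, z in degrees. A call has 1 to 10 rows; each row is the pose to reach, as a shift and turn from the pose commanded when the call began, along the tool's axes at that moment; what a row does not reach only later rows make up. A row lasts 1/12 s, in which the tool goes at most 41.7 mm and 7.16 degrees, less where a joint would pass 70% of its speed; a pose out of reach is approached as far as the arm can. A call with a gripper value outside its range is refused whole. The fingers move at their own pace and stop on an object; "force" is the grip in N (left out, the last holds). Time passes only in rows, so rows that repeat a pose let the fingers close. It gives the time, the measured TCP pose, the force and the opening at its end, in the units of the state.
- manip.get_obs(): the state, without advancing time (a new reading comes with each control period).
- cams.grab_frame(name): name is "scene" or "side" or "wrist"; returns a dict with "img" (384x512x3 uint8, red, green, blue), "camera_matrix" (3x3 intrinsics, pixels), "R" (3x3) and "t" (3): a world point X has camera coordinates R X + t; the wrist camera has in their place "hand_eye" (4x4, takes a point from camera to tool coordinates, whose origin is the TCP and whose axes are the flange's). Camera axes: x right, y down, z forward; pixel columns grow to the right and rows downward; lengths in m; the calibration is good to about 2 mm. The wrist camera is an equidistant fisheye: a pixel r from the principal point sees the ray r / f radians off the axis. A picture is of the moment at which its call begins: read the wrist's pose just before it. There is no depth.
- manip.finish_job(): hands the job in, once; it reports no verdict.
Trained networks look in a picture, given as the dict that the camera call returned (one of the last four; its "shot" number tells which), for a name from the list of things; names that differ only in an ending like _2 or _b are one class to them, and where a whole thing is asked for, a point or a joint stands for the part that bears it (a point fixed in the world has none). Each returns a list of dicts, best first, with "score" (0 to 1); they miss things now and then, are a little off and sometimes report something else, mostly with a low value. They report only what shows in the picture. A call takes as long as a camera call.
- nets.recognise(picture, thing): "rect" ([centre column, centre row, width, height] in pixels, round what is visible of it).
- nets.outline_of(picture, thing): "mask" (384x512 bool, what is visible of it) and "rect" ([centre column, centre row, width, height] in pixels, round what is visible of it).
- nets.tip_of(picture, thing): "location" ([column, row] in pixels: a listed point, or the origin of a listed thing).
The state is a dict: "time_s": time; "joint_positions": joint angles; "joint_velocities": joint speeds; "tau": joint torques, N m; "tcp_pos": TCP position; "tcp_rot": TCP orientation; "contact_force": force on the tool from outside, world axes, zero at the start; "ft_torque": the same for the moment, N m; "gripper_width": finger opening in m.
Only numpy, scipy, OpenCV 4.12 (cv2) and the standard library are available. Lean on these libraries where they do the work, as an engineer would, in place of code of your own. Each camera call takes 0.05 s, during which the arm holds its last target. There are 200 camera calls.

TASK

The three shortbread squares have been tipped in a heap in the long white dish: spread them out into one even layer, all lying flat on the bottom in a single row down the middle of the dish. One belongs at the centre of the dish and one towards each end, with about the same clear gap between neighbours as to the end rims; keep every piece in the dish, none falling onto the counter.

Things in the scene. Friction and masses are not known exactly. Their poses are not given: they have to be found in the camera images.
- dish: Long low rectangular white stoneware dish, fixed to the counter, outside 112 x 242 mm and 12 mm high. Origin: centre of its underside; x across the dish (short way), y along it (long way), z up. Inside it is 100 mm (x) by 230 mm (y); the inner floor is flat, 6 mm above the origin; the rim is 6 mm thick and stands 6 mm above that floor. An even row has the pieces' centres about 67 mm apart along y: one at y = 0, one near y = -67 mm and one near y = +67 mm, all near x = 0.
- shortbread_a: Plain baked golden-brown shortbread block, rigid, 38 x 38 mm and 24 mm thick, about 32 g, four small dimples in its top. Origin: centre of its underside; x and y along its square sides, z up through its thickness. Starts flat on the dish floor, side by side with shortbread_b (on b's -y side, 1 to 3 mm between them), under the top piece; its sides are turned up to 17 degrees from the dish's.
- shortbread_b: Like shortbread_a, same size and frame. Starts flat on the dish floor beside shortbread_a, on a's +y side. The pair can lie anywhere along the dish. The sides of both that face across the dish (+x and -x) are free to grip.
- shortbread_c: Like shortbread_a, same size and frame. Starts on top of the other two, lying flat across the seam between them, its underside 24 mm above the dish floor; turned up to 40 degrees from the dish's sides.

How it is judged:
At the end, for the whole second after the job is handed in: All three lie flat (10 degrees) and still on the dish floor (4 mm), within 25 mm of the dish's long centre line; along the dish one is within 18 mm of the centre and one within 18 mm of 67 mm from the centre towards each end; centres of any two over 50 mm apart (z of shortbread_a in the frame of dish between 0.002 and 0.01 m and angle between each of shortbread_a, shortbread_b, shortbread_c's own z axis and vertical below 0.175 rad and x of shortbread_a in the frame of dish between -0.025 and 0.025 m and linear speed of each of shortbread_a, shortbread_b, shortbread_c below 0.02 m/s and z of shortbread_b in the frame of dish between 0.002 and 0.01 m and x of shortbread_b in the frame of dish between -0.025 and 0.025 m and z of shortbread_c in the frame of dish between 0.002 and 0.01 m and x of shortbread_c in the frame of dish between -0.025 and 0.025 m and (y of shortbread_a in the frame of dish between -0.085 and -0.049 m or y of shortbread_b in the frame of dish between -0.085 and -0.049 m or y of shortbread_c in the frame of dish between -0.085 and -0.049 m) and (y of shortbread_a in the frame of dish between -0.018 and 0.018 m or y of shortbread_b in the frame of dish between -0.018 and 0.018 m or y of shortbread_c in the frame of dish between -0.018 and 0.018 m) and (y of shortbread_a in the frame of dish between 0.049 and 0.085 m or y of shortbread_b in the frame of dish between 0.049 and 0.085 m or y of shortbread_c in the frame of dish between 0.049 and 0.085 m) and horizontal distance between shortbread_a and shortbread_b above 0.05 m and horizontal distance between each of shortbread_a, shortbread_b and shortbread_c above 0.05 m); the robot touches nothing.
It fails at once if a piece of shortbread falls out of the dish onto the counter (height (world z) of any of shortbread_a, shortbread_b, shortbread_c below 0.002 m).
It also fails if it takes over 51 s, if anything falls off the work surface, if the arm or the gripper's body presses on something with over 40 N, if the wrist force passes 120 N, or if a joint passes its speed limit or range.

## Working session

There is one attempt and no reset: what is moved stays moved. The work goes in short steps, Python scripts to look and compute and a tool call to move; the robot and the scene stay as the last step left them, time stands still between calls to the robot, and variables do not carry over. Pictures are saved under pics/ and viewed, on a budget of 10 in all, crops included, one or two more only if the job needs it, and the job is handed in when it is done.

Besides the shell and the picture viewer there is one more tool, called as name(argument=value, ...) on one line, values as JSON. step_arm: Moves the arm, as the interface text tells. Its arguments: {"type":"object","properties":{"moves":{"type":"array","items":{"type":"array","items":{"type":"array","items":{"type":"number"}}}},"force":{"type":"number"}},"required":["moves"]}

```bash
mkdir -p pics; cat > h.py <<'E'
import numpy as np, cv2
from rig import manip,cams,nets
def grab(n,save=None):
    p=cams.grab_frame(n)
    if save: cv2.imwrite('pics/'+save,p['img'][:,:,::-1])
    return p
def world(p,uv,z):
    K,R,t=p['camera_matrix'],np.array(p['R']),np.array(p['t'])
    d=R.T@np.linalg.inv(K)@np.array([uv[0],uv[1],1.]);c=-R.T@t
    return c+d*(z-c[2])/d[2]
def proj(p,X):
    c=np.array(p['R'])@np.array(X)+p['t'];q=np.array(p['camera_matrix'])@c;return q[:2]/q[2]
E
python3 - <<'E'
from h import *
o=manip.get_obs();print(o['tcp_pos'],o['tcp_rot'],o['gripper_width'],o['time_s'])
a=grab('scene');b=grab('side')
cv2.imwrite('pics/a.png',cv2.resize(np.vstack([a['img'],b['img']])[:,:,::-1],(400,600)) if 0 else a['img'][:,:,::-1])
cv2.imwrite('pics/b.png',b['img'][:,:,::-1])
for n,p in(('scene',a),('side',b)):
    print(n,'cam at',-np.array(p['R']).T@p['t'])
    for th in('dish','shortbread_a'):
        for r in nets.outline_of(p,th):
            m=r['mask'].astype(np.uint8);q=cv2.minAreaRect(np.argwhere(m)[:,::-1].astype(np.float32))
            print(th,r['score'],np.round(r['rect']),world(p,r['rect'][:2],.012),np.round(cv2.boxPoints(q)).tolist())
E
```

```text
[ 0.29988483 -0.60408018  0.3025651 ] [ 9.73576424e-01  2.28358639e-01 -2.33969515e-04 -1.10608401e-03] 0.08561917685026973 0.0
scene cam at [0.92364506 0.27035205 0.49900643]
dish 0.78 [318. 236. 159. 147.] [0.55826973 0.09914661 0.012     ] [[233.0, 188.0], [296.0, 140.0], [396.0, 271.0], [333.0, 319.0]]
shortbread_a 0.83 [296. 187.  35.  36.] [0.49930258 0.01820904 0.012     ] [[278.0, 177.0], [309.0, 170.0], [315.0, 198.0], [285.0, 205.0]]
shortbread_a 0.72 [302. 211.  31.  25.] [0.5349153  0.05477549 0.012     ] [[285.0, 202.0], [316.0, 198.0], [318.0, 219.0], [288.0, 223.0]]
side cam at [0.39163569 0.43946748 0.49802624]
dish 0.69 [245. 267. 143. 124.] [0.54595622 0.09791891 0.012     ] [[170.0, 282.0], [277.0, 189.0], [321.0, 240.0], [215.0, 333.0]]
shortbread_a 0.89 [270. 229.  30.  27.] [0.53756265 0.00084338 0.012     ] [[251.0, 229.0], [271.0, 212.0], [289.0, 233.0], [269.0, 250.0]]
shortbread_a 0.74 [287. 239.  19.  28.] [0.50187504 0.01197782 0.012     ] [[274.0, 249.0], [281.0, 222.0], [299.0, 226.0], [292.0, 254.0]]
shortbread_a 0.71 [262. 249.  29.  24.] [0.53373299 0.05110627 0.012     ] [[242.0, 245.0], [260.0, 228.0], [280.0, 248.0], [262.0, 266.0]]
```

```bash
python3 - <<'E'
import cv2
a=cv2.imread('pics/a.png')[120:340,210:420];b=cv2.imread('pics/b.png')[170:350,150:340]
cv2.imwrite('pics/ab.png',cv2.hconcat([cv2.resize(a,(400,420),interpolation=2),cv2.resize(b,(400,420),interpolation=2)]))
E
```

```text
(no output)
```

View pics/ab.png

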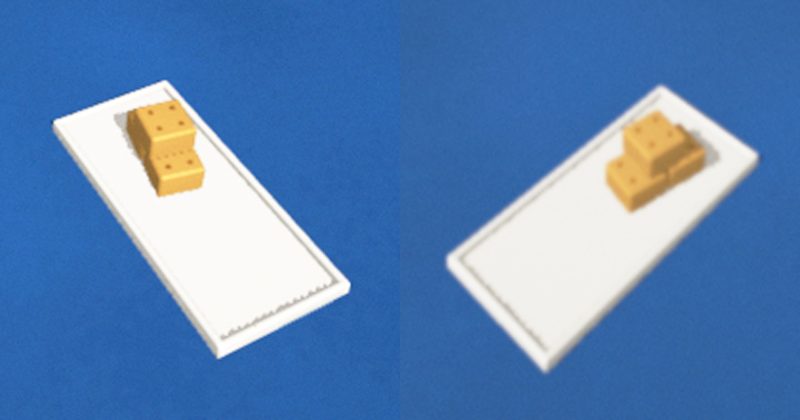

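```bash
cat > fit.py <<'E'
from h import *
from scipy.optimize import minimize
S=4
def box(x,y,yaw,z0,h,a,b):
    c,s=np.cos(yaw),np.sin(yaw)
    return [[x+c*u-s*v,y+s*u+c*v,z] for u in(-a,a) for v in(-b,b) for z in(z0,z0+h)]
def hull(p,B,im=None):
    if im is None: im=np.zeros((384*S,512*S),np.uint8)
    P=np.array([proj(p,X) for X in B])
    H=cv2.convexHull(((P+.5)*S-.5).astype(np.float32))
    cv2.fillPoly(im,[np.round(H*16).astype(np.int32)],1,shift=4); return im
def iou(a,b): return 1-(a&b).sum()/max(1,(a|b).sum())
up=lambda m:cv2.resize(m.astype(np.float32),None,fx=S,fy=S,interpolation=cv2.INTER_LINEAR)>.5
def masks(p):
    h=cv2.cvtColor(p['img'],cv2.COLOR_RGB2HSV).astype(int)
    H,Sa,V=h[...,0],h[...,1],h[...,2]
    brown=(H<30)&(Sa>90)&(V>60)
    fg=~((H>95)&(H<130)&(Sa>90))|brown
    def big(m):
        n,l,st,_=cv2.connectedComponentsWithStats(m.astype(np.uint8)); return l==1+st[1:,4].argmax()
    return brown,big
def nm(f,x0,d):
    x0=np.array(x0,float);s=np.vstack([x0]+[x0+np.eye(len(x0))[i]*d[i] for i in range(len(x0))])
    r=minimize(f,x0,method='Nelder-Mead',options=dict(initial_simplex=s,maxfev=250,xatol=2e-4,fatol=1e-4));return r.x,r.fun
E
python3 - <<'E'
from fit import *
ps=[grab('scene'),grab('side')]
D=[];Br=[];C=[]
for p,cr in zip(ps,[(296,187),(270,229)]):
    brown,_=masks(p)
    d=nets.outline_of(p,'dish')[0]['mask']; sb=nets.outline_of(p,'shortbread_a')
    c=min(sb,key=lambda r:np.hypot(r['rect'][0]-cr[0],r['rect'][1]-cr[1]))['mask']
    u=np.zeros_like(d)
    for r in sb:u=u|r['mask']
    n,l,st,_=cv2.connectedComponentsWithStats((brown&cv2.dilate((u|d).astype(np.uint8),np.ones((5,5))).astype(bool)).astype(np.uint8))
    b=l==1+st[1:,4].argmax(); print('brown',b.sum(),'netunion',u.sum(),(u&b).sum())
    dd=cv2.morphologyEx((d|u|b).astype(np.uint8),cv2.MORPH_CLOSE,np.ones((7,7)))
    D.append(up(dd));Br.append(up(b));C.append(up(c))
f=lambda v:sum(iou(hull(p,box(*v,0,.012,.056,.121))>0,m) for p,m in zip(ps,D))
best=min((nm(f,[.56,.09,y],[.02,.02,.15]) for y in(-.5,0,.5,1,1.5,2.1)),key=lambda r:r[1]);print('dish',best)
d=best[0]
print(world(ps[0],(296,182),.054),world(ps[1],(270,226),.054))
def g(v):
    e=0
    for p,b,c in zip(ps,Br,C):
        m=np.zeros((384*S,512*S),np.uint8)
        for k in(-.02,.02): hull(p,box(v[0]-np.sin(v[2])*k,v[1]+np.cos(v[2])*k,v[2],.006,.024,.019,.019),m)
        cm=hull(p,box(v[3],v[4],v[5],.03,.024,.019,.019)); e+=iou((m|cm)>0,b)+.5*iou(cm>0,c)
    return e
x0=world(ps[0],(296,187),.042)
rs=[nm(g,[x0[0],x0[1],d[2]+a,x0[0],x0[1],d[2]+c],[.008,.008,.1,.006,.006,.2]) for a in(-.15,.15) for c in(-.4,0,.4)]
rs.sort(key=lambda r:r[1])
for r in rs[:3]: print(np.round(r[0],4),r[1],'rel yaw',np.degrees(r[0][2]-d[2]),np.degrees(r[0][5]-d[2]))
v=rs[0][0];R=np.array([[np.cos(d[2]),np.sin(d[2])],[-np.sin(d[2]),np.cos(d[2])]])
for k in(-.02,.02): print('bottom',R@(np.array([v[0]-np.sin(v[2])*k,v[1]+np.cos(v[2])*k])-d[:2]))
print('c',R@(v[3:5]-d[:2]))
np.save('fit.npy',np.r_[d,v])
E
```

```text
brown 1411 netunion 1444 1366
brown 1202 netunion 1235 1169
dish (array([0.54596106, 0.07478882, 2.76205305]), np.float64(0.03797056672967469))
[0.52691506 0.03329569 0.054     ] [0.52784714 0.03296769 0.054     ]
[0.522  0.0327 2.508  0.5268 0.0338 2.5396] 0.3654714503413265 rel yaw -14.553711120971052 -12.746627164468027
[0.5221 0.0326 2.5515 0.5264 0.0338 2.5772] 0.37390301100374007 rel yaw -12.062198225496088 -10.593160674233603
[0.5223 0.0332 2.5287 0.5272 0.0346 2.5483] 0.37624100617630296 rel yaw -13.372722051801983 -12.24658335663061
bottom [0.00167001 0.02857287]
bottom [0.01172151 0.06728937]
c [0.00262467 0.04522857]
```

```bash
cat > go.py <<'E'
# prints shift (cm) and turn (deg) to reach TCP xyz with jaw axis at angle (deg, mod 180), tool down
from h import *
from scipy.spatial.transform import Rotation as Ro
import sys
def go(x,y,z,jaw):
    o=manip.get_obs();R=Ro.from_quat(o['tcp_rot'])
    m=R.as_matrix();ty=m[:,1];a=np.degrees(np.arctan2(ty[1],ty[0]));d=(jaw-a+90)%180-90
    j=np.radians(a+d);yv=np.array([np.cos(j),np.sin(j),0]);zv=np.array([0,0,-1.]);T=np.c_[np.cross(yv,zv),yv,zv]
    print('t',o['time_s'],'tcp',np.round(o['tcp_pos'],4),'jaw',round(a,1),'w',round(o['gripper_width'],4))
    print('shift',np.round(m.T@(np.array([x,y,z])-o['tcp_pos'])*100,2),'turn',np.round((Ro.from_matrix(m.T@T)).as_rotvec(degrees=True),1))
if __name__=='__main__': go(*map(float,sys.argv[1:]))
E
python3 go.py .527 .034 .25 -36
```

```text
t 0.6 tcp [ 0.3002 -0.6046  0.3039] jaw -63.6 w 0.0854
shift [ 48.72 -47.11   5.39] turn [  0.    0.  -27.6]
```

step_arm(moves=[[[1,48.7,-47,5,0,0,-28],[1,48.7,-47,5,0,0,-28],[1,48.7,-47,5,0,0,-28],[1,48.7,-47,5,0,0,-28],[1,48.7,-47,5,0,0,-28],[1,48.7,-47,5,0,0,-28],[1,48.7,-47,5,0,0,-28],[1,48.7,-47,5,0,0,-28],[1,48.7,-47,5,0,0,-28],[1,48.7,-47,5,0,0,-28]]])

```text
time_s: 1.43
tcp_pos: [0.4399, -0.2113, 0.2735]
tcp_rot: [0.889, 0.457, 0.0, 0.0]
contact_force: [0.5, 0.6, 0.5]
gripper_width: 0.0855
```

```bash
python3 go.py .527 .034 .25 -36
```

```text
t 1.4333 tcp [ 0.4399 -0.2113  0.2735] jaw -35.6 w 0.0855
shift [25.01 -7.21  2.35] turn [ 0.1 -0.   0.4]
```

step_arm(moves=[[[1,25,-7.2,2.4,0,0,0],[1,25,-7.2,2.4,0,0,0],[1,25,-7.2,2.4,0,0,0],[1,25,-7.2,2.4,0,0,0],[1,25,-7.2,2.4,0,0,0],[1,25,-7.2,2.4,0,0,0],[1,25,-7.2,2.4,0,0,0],[1,25,-7.2,2.4,0,0,0],[1,25,-7.2,2.4,0,0,0]]])

```text
time_s: 2.18
tcp_pos: [0.5265, 0.0324, 0.2491]
tcp_rot: [0.889, 0.458, -0.0, 0.0]
contact_force: [-0.7, -0.1, 0.0]
gripper_width: 0.0858
```

```bash
cat > wr.py <<'E'
from fit import *
from scipy.spatial.transform import Rotation as Ro
def wgrab(save):
    o=manip.get_obs();p=grab('wrist');T=np.eye(4);T[:3,:3]=Ro.from_quat(o['tcp_rot']).as_matrix();T[:3,3]=o['tcp_pos']
    p['M']=T@np.array(p['hand_eye']);K=np.array(p['camera_matrix']);p['K']=K
    return p,o
def wproj(p,X):
    c=np.linalg.inv(p['M'])@np.r_[X,1.];r=np.hypot(c[0],c[1]);th=np.arctan2(r,c[2]);K=p['K']
    return np.array([K[0,2]+K[0,0]*th*c[0]/r,K[1,2]+K[1,1]*th*c[1]/r])
def wworld(p,uv,z):
    K=p['K'];a=np.array([(uv[0]-K[0,2])/K[0,0],(uv[1]-K[1,2])/K[1,1]]);th=np.hypot(*a)
    d=p['M'][:3,:3]@np.r_[a/th*np.sin(th),np.cos(th)];c=p['M'][:3,3];return c+d*(z-c[2])/d[2]
def drawbox(im,p,B,col,s=1):
    for i in range(8):
        for j in range(i):
            if bin(i^j).count('1')==1: cv2.line(im,*(tuple(int(v) for v in np.round(wproj(p,B[k])*s)) for k in(i,j)),col,1)
E
python3 - <<'E'
from wr import *
p,o=wgrab('');print(o['tcp_pos'],p['M'][:3,3])
v=np.load('fit.npy')
im=cv2.resize(p['img'][:,:,::-1],(768,576))
im2=im.copy();
drawbox(im,p,box(*v[:3],0,.012,.056,.121),(0,0,255),1.5)
drawbox(im,p,box(*v[6:9],.03,.024,.019,.019),(255,0,0),1.5)
for k in(-.02,.02): drawbox(im,p,box(v[3]-np.sin(v[5])*k,v[4]+np.cos(v[5])*k,v[5],.006,.024,.019,.019),(0,255,0),1.5)
cv2.imwrite('pics/w1.png',im);np.save('w1.npy',p['img'])
for r in nets.outline_of(p,'shortbread_a'): print(r['score'],np.round(r['rect']))
for r in nets.tip_of(p,'shortbread_a'): print(r['score'],np.round(r['location']),wworld(p,r['location'],.03),wworld(p,r['location'],.006))
E
```

```text
[0.52654905 0.03237237 0.24909607] [0.56878651 0.09195263 0.31786648]
0.9 [248. 148.  38.  26.]
0.83 [250. 206.  38.  21.]
0.63 [250. 178.  41.  40.]
0.89 [248. 151.] [0.53885846 0.05636086 0.03      ] [0.5363633 0.0533935 0.006    ]
0.8 [251. 174.] [0.52801488 0.03574853 0.03      ] [0.52461567 0.03106268 0.006     ]
0.63 [251. 188.] [0.51899712 0.02344242 0.03      ] [0.51484608 0.01773059 0.006     ]
```

View pics/w1.png

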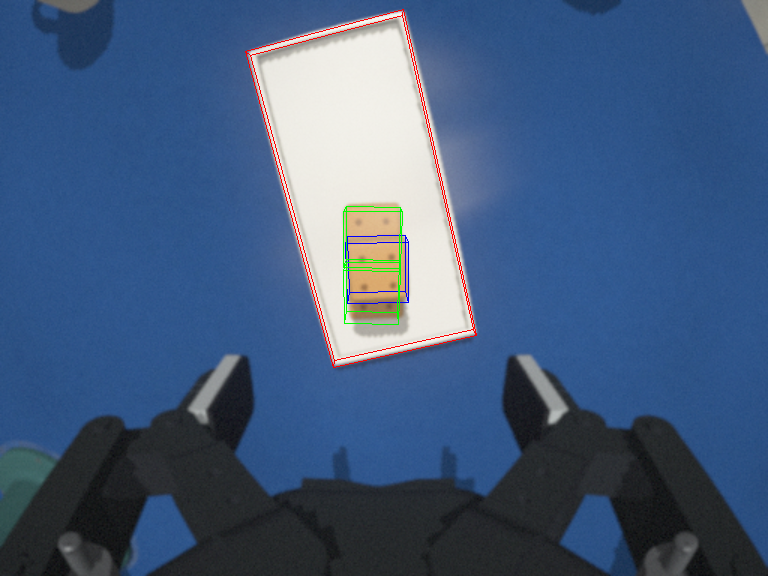

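step_arm(moves=[[[0.85,0.15,0,7,0,0,0],[0.85,0.15,0,10,0,0,0],[0.85,0.15,0,12,0,0,0],[0.85,0.15,0,13.9,0,0,0],[0.85,0.15,0,13.9,0,0,0],[0,0.15,0,13.9,0,0,0],[0,0.15,0,13.9,0,0,0],[0,0.15,0,13.9,0,0,0],[0,0.15,0,13.9,0,0,0],[0,0.15,0,13.9,0,0,0]]], force=20)

```text
time_s: 3.17
tcp_pos: [0.5296, 0.033, 0.1129]
tcp_rot: [0.889, 0.457, 0.002, 0.001]
contact_force: [0.4, -1.3, 8.0]
gripper_width: 0.0378
```

step_arm(moves=[[[0,0,0,0,0,0,0],[0,0,0,0,0,0,0],[0,0,0,-2,0,0,0],[0,0,0,-4,0,0,0],[0,0,0,-4,0,0,0]]])

```text
time_s: 3.58
tcp_pos: [0.5305, 0.0334, 0.1548]
tcp_rot: [0.889, 0.457, 0.004, 0.002]
contact_force: [0.7, -0.0, 0.3]
gripper_width: 0.0376
```

```bash
python3 - <<'E'
from wr import *
v=np.load('fit.npy');d=v[:3];e=np.array([np.sin(d[2]),-np.cos(d[2])]);print('y axis',e,'far',d[:2]+.069*e,'mid',d[:2]+.001*e)
p,o=wgrab('');cv2.imwrite('pics/w2.png',p['img'][:,:,::-1])
E
python3 go.py .5716 .1389 .150 -22
```

```text
y axis [0.37049287 0.92883531] far [0.57152507 0.13887846] mid [0.54633155 0.07571766]
t 3.6333 tcp [0.5297 0.0334 0.1532] jaw -35.6 w 0.0374
shift [11.01 -2.74  0.35] turn [  0.3  -0.2 -13.6]
```

View pics/w2.png

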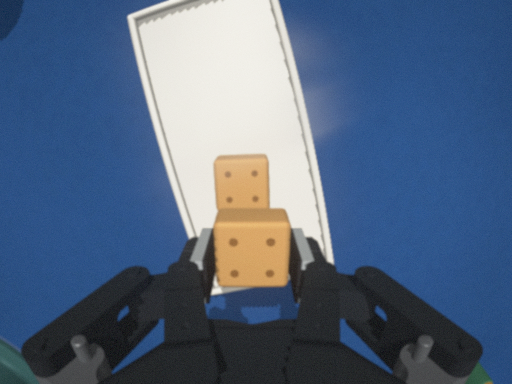

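step_arm(moves=[[[0,4,-0.9,0.3,0,0,-5],[0,8,-1.9,0.3,0,0,-10],[0,11,-2.7,0.3,0,0,-13.6],[0,11,-2.7,0.3,0,0,-13.6],[0,11,-2.7,0.3,0,0,-13.6],[0,11,-2.7,2.5,0,0,-13.6],[0,11,-2.7,4.5,0,0,-13.6],[0,11,-2.7,5.5,0,0,-13.6],[0,11,-2.7,5.5,0,0,-13.6]]])

```text
time_s: 4.38
tcp_pos: [0.5663, 0.1368, 0.0916]
tcp_rot: [0.829, 0.559, -0.004, -0.001]
contact_force: [-0.7, 0.7, -0.6]
gripper_width: 0.0373
```

```bash
python3 go.py .5715 .1389 .088 -22
```

```text
t 4.3833 tcp [0.5663 0.1368 0.0916] jaw -22.1 w 0.0373
shift [0.39 0.41 0.35] turn [-0.4  0.2 -0.1]
```

step_arm(moves=[[[0,0.4,0.4,0.3,0,0,0],[0,0.4,0.4,0.35,0,0,0],[0,0.4,0.4,0.35,0,0,0],[0.6,0.4,0.4,0.35,0,0,0],[0.7,0.4,0.4,0.35,0,0,0],[0.7,0.4,0.4,0.35,0,0,0],[0.7,0.4,0.4,-2,0,0,0],[0.7,0.4,0.4,-6,0,0,0],[0.8,0.4,0.4,-10,0,0,0],[0.8,0.4,0.4,-11,0,0,0]]])

```text
time_s: 5.22
tcp_pos: [0.5783, 0.1414, 0.2128]
tcp_rot: [0.829, 0.559, 0.005, 0.002]
contact_force: [2.3, -0.3, 1.7]
gripper_width: 0.0682
```

```bash
python3 go.py .533 .052 .2 -36; python3 go.py .5463 .0757 .088 -22
```

```text
t 5.2167 tcp [0.5783 0.1414 0.2128] jaw -22.0 w 0.0682
shift [-10.    -0.87   1.21] turn [ 0.5 -0.4 14. ]
t 5.2167 tcp [0.5783 0.1414 0.2128] jaw -22.0 w 0.0682
shift [-7.37 -0.63 12.43] turn [ 0.5 -0.4  0. ]
```

step_arm(moves=[[[0.8,-4,-0.3,-2,0,0,6],[0.8,-8,-0.7,-2,0,0,12],[0.8,-10,-0.9,-2,0,0,14],[0.8,-10,-0.9,-2,0,0,14],[0.8,-10,-0.9,-2,0,0,14],[0.8,-10,-0.9,-2,0,0,14]]])

```text
time_s: 5.72
tcp_pos: [0.5293, 0.0515, 0.2255]
tcp_rot: [0.891, 0.454, 0.001, 0.0]
contact_force: [0.2, 0.5, 0.0]
gripper_width: 0.0681
```

```bash
cat > loc.py <<'E'
from wr import *
import sys
p,o=wgrab('');print(o['tcp_pos'],o['gripper_width'])
v=np.load('fit.npy');d=v[:3];R=np.array([[-np.cos(d[2]),-np.sin(d[2])],[np.sin(d[2]),-np.cos(d[2])]])
im=cv2.resize(p['img'][:,:,::-1],(768,576))
drawbox(im,p,box(*d,0,.012,.056,.121),(0,0,255),1.5)
for r in nets.outline_of(p,'shortbread_a'):
    m=up(r['mask'])
    def f(w):
        P=np.array([wproj(p,X) for X in box(*w,.006,.024,.019,.019)]);q=np.zeros(m.shape,np.uint8)
        cv2.fillPoly(q,[np.round(cv2.convexHull(((P+.5)*S-.5).astype(np.float32))*16).astype(np.int32)],1,shift=4);return iou(q>0,m)
    x0=wworld(p,r['rect'][:2],.02)
    if r['score']<.5 or abs((R@(x0[:2]-d[:2]))[1])>.13: continue
    w,e=nm(f,[x0[0],x0[1],d[2]-.1],[.005,.005,.15])
    print(round(r['score'],2),'iou err',round(e,3),'xy',np.round(w[:2],4),'yaw',round((np.degrees(w[2])+45)%90-45,1),'dish mm',np.round(R@(w[:2]-d[:2])*1000,1))
    drawbox(im,p,box(*w,.006,.024,.019,.019),(0,255,0),1.5)
cv2.imwrite('pics/'+sys.argv[1],im)
E
python3 loc.py w3.png
```

```text
[0.52927483 0.05148839 0.22545572] 0.06812128576978004
0.79 iou err 0.034 xy [0.5755 0.1395] yaw -22.5 dish mm [ 3.4 71.1]
0.65 iou err 0.118 xy [0.5356 0.0515] yaw -34.5 dish mm [ -1.  -25.4]
0.64 iou err 0.11 xy [0.5128 0.0167] yaw -33.2 dish mm [ -9.3 -66.3]
```

View pics/w3.png

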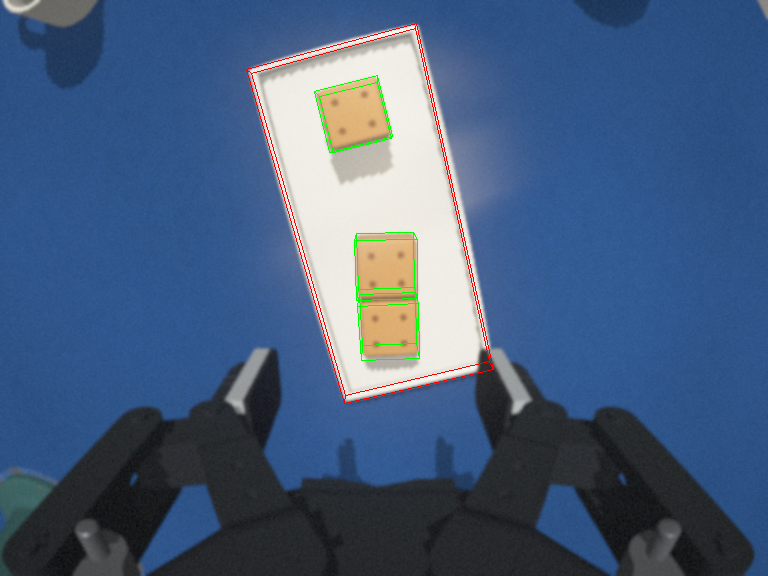

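```bash
python3 go.py .536 .053 .088 -35
```

```text
t 5.8167 tcp [0.5294 0.052  0.2252] jaw -35.9 w 0.0687
shift [ 0.46  0.47 13.72] turn [ 0.  -0.  -0.9]
```

step_arm(moves=[[[0.7,0.5,0.5,4,0,0,-1],[0.7,0.5,0.5,8,0,0,-1],[0.7,0.5,0.5,11,0,0,-1],[0.7,0.5,0.5,12.7,0,0,-1],[0.7,0.5,0.5,13.6,0,0,-1],[0.7,0.5,0.5,13.6,0,0,-1],[0,0.5,0.5,13.6,0,0,-1],[0,0.5,0.5,13.6,0,0,-1],[0,0.5,0.5,13.6,0,0,-1],[0,0.5,0.5,13.6,0,0,-1]]])

```text
time_s: 6.65
tcp_pos: [0.5373, 0.0525, 0.0909]
tcp_rot: [0.887, 0.462, 0.001, 0.001]
contact_force: [0.6, -0.1, 0.0]
gripper_width: 0.0373
```

step_arm(moves=[[[0,0,0,0,0,0,0],[0,0,0,0,0,0,0],[0,0,0,-0.8,0,0,0],[0,0,0,-1.6,0,0,0],[0,0,0,-1.6,0,0,0]]])

```text
time_s: 7.07
tcp_pos: [0.537, 0.0524, 0.1071]
tcp_rot: [0.887, 0.462, 0.001, 0.001]
contact_force: [1.2, -0.8, 0.8]
gripper_width: 0.0374
```

```bash
python3 go.py .5465 .0764 .105 -22
```

```text
t 7.0667 tcp [0.537  0.0524 0.1071] jaw -35.0 w 0.0374
shift [ 2.51 -0.6   0.21] turn [  0.1  -0.1 -13. ]
```

step_arm(moves=[[[0,1.3,-0.3,0,0,0,-3],[0,2.5,-0.6,0,0,0,-8],[0,2.5,-0.6,0,0,0,-13],[0,2.5,-0.6,0,0,0,-13],[0,2.5,-0.6,1,0,0,-13],[0,2.5,-0.6,1.6,0,0,-13],[0,2.5,-0.6,1.7,0,0,-13],[0,2.5,-0.6,1.7,0,0,-13]]])

```text
time_s: 7.73
tcp_pos: [0.5457, 0.0762, 0.089]
tcp_rot: [0.83, 0.558, 0.0, -0.0]
contact_force: [-2.8, 1.3, 10.6]
gripper_width: 0.0375
```

step_arm(moves=[[[0.5,0,0,0,0,0,0],[0.65,0,0,0,0,0,0],[0.7,0,0,0,0,0,0],[0.7,0,0,0,0,0,0],[0.7,0,0,-2,0,0,0],[0.7,0,0,-6,0,0,0],[0.7,-2,0,-10,0,0,0],[0.7,-5,0,-12,0,0,0],[0.7,-5,0,-12,0,0,0],[0.7,-5,0,-12,0,0,0]]])

```text
time_s: 8.57
tcp_pos: [0.5274, 0.029, 0.2099]
tcp_rot: [0.83, 0.558, 0.002, 0.001]
contact_force: [0.1, 0.3, -0.7]
gripper_width: 0.06
```

```bash
python3 loc.py w4.png
```

```text
[0.52737475 0.02900799 0.20992561] 0.05998490916085323
0.82 iou err 0.083 xy [0.5131 0.0179] yaw -33.6 dish mm [ -9.4 -65.1]
0.77 iou err 0.056 xy [0.5758 0.1398] yaw -22.0 dish mm [ 3.6 71.4]
0.74 iou err 0.028 xy [0.545  0.0742] yaw -22.2 dish mm [-0.7 -0.9]
```

View pics/w4.png

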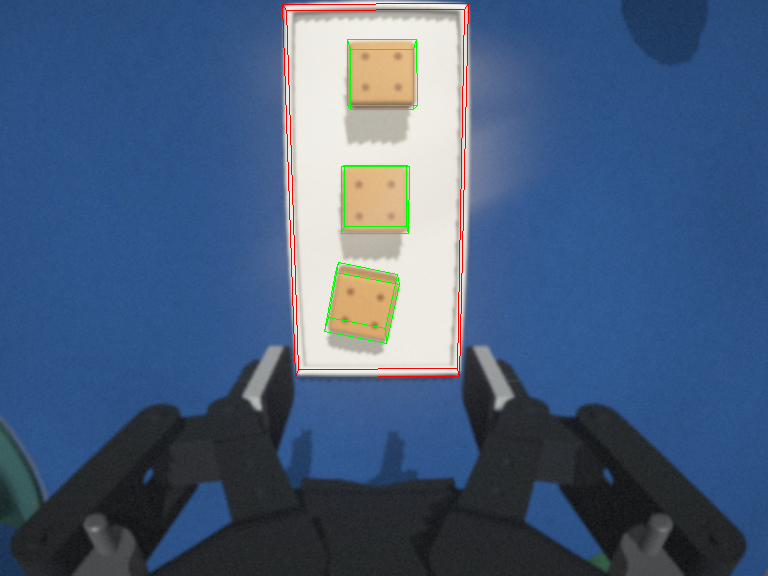

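The wrist picture shows the three pieces flat in one row: c at (382, 73), b at (375, 200) and a at (362, 305). All sit well inside the limits, and the gripper is clear.

```bash
python3 -c "
from rig import manip
print(manip.finish_job())"
```

```text
the job is handed in; nothing more can be done
None
```

The three shortbread squares now lie flat in a single row down the middle of the dish, and I handed the job in at about 8.6 s. No verdict was reported.

I lifted the top piece (c) to the far end and moved b to the centre. I left a where it was, since it already lay near its target.

The last wrist-camera check, in the dish frame:

| Piece | x (mm) | y (mm) | Target y (mm) |
|---|---|---|---|
| a | -9 | -65 | -67 |
| b | -1 | -1 | 0 |
| c | +4 | +71 | +67 |

- **Limits:** All three are inside the 25 mm (x) and 18 mm (y) limits, and neighbouring centres are over 60 mm apart. The gripper is about 12 cm above the dish and touching nothing.
- **Piece a:** It is still turned about 12° from the dish's sides, which the judging doesn't count.
- **Fit quality:** The outline fit was looser for a (8% mismatch) than for b (3%) and c (6%), so a's position is good to a few millimetres. No check failed.

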